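# Hang the paint kettle on the tote and carry it up level

## Task

Get the painter's tote ready to carry: while the tote stands on the bench, hang the open paint kettle by its handle on the hook at the end of the tote and let go of it. Then take the tote by its wooden handle, lift it with the kettle still hanging on it until it is at least 8 cm clear of the bench, and finish holding it there, level and still; tip neither of them over on the way and leave the other things on the bench where they are.

Things in the scene. Friction and masses are not known exactly. Their poses are not given: they have to be found in the camera images.
- tote: Open plywood box, 130 (local x) x 180 mm (local y), walls 60 mm high, 0.65 kg; origin mid-underside. An upright (36 wide, top 176 mm) on each end, outer faces y +/-90, with a wooden handle between. Fixed inside: a tin (d 72, top 91, at y +40) and a low block. Dark hook on the -y upright, out to y -173. Centre of mass: y about +32 empty, within 20 mm of the middle with the kettle hung.
- handle_mid (a point): Middle of the tote's handle: round bar of 24 mm diameter along the tote's local y, 156 mm long between the uprights, its axis 160 mm above the tote's underside. The nearest thing under it is 69 mm below the axis. Axes as the tote's.
- hook_seat (a point): Lowest point of the hook's centreline (round bar, d 8, in tote y-z plane), at tote (0, -150, 150) mm; the tip is at y -169, z 170. The kettle stays below the hook: bring it from outside along tote +y, the hook passing between its handle and rim, then lower. Hung, bail_top is about 9 mm above this point, the handle across the hook (kettle x along tote x, either way), foot 24 above the tote's.
- kettle: Open steel pail, d 84 mm at the rim, 60 mm high, 0.15 kg; origin mid-underside, z up. A stiff fixed arched handle of black bar, d 10 mm, stands over it in its local x-z plane: legs at x +/-42 up to z 112, then through x +/-34, z 123 straight to the peak at x 0, z 135. Pinch it beside the peak (e.g. x 24, z 126.5, closing along local y) to leave the peak free for the hook.
- bail_top (a point): Peak of the kettle handle's centreline, at kettle local (0, 0, 135) mm. Axes as the kettle's.
- tin: Bystander: loose closed paint tin with no handle, 84 mm diameter, 85 mm high; origin at the centre of its underside. To be left alone.
- jar: Bystander: loose screw-lid jar, 60 mm diameter, 80 mm high; origin at the centre of its underside. To be left alone.
- block: Bystander: loose wooden block 50 x 100 x 35 mm lying on the bench; origin at the centre of its underside. To be left alone.
There are look-alikes about, which are no part of the job. Of the things that look like the kettle, take the one that is farthest to the robot's left at the start.

How it is judged:
By the outcome, as a careful person would: the job done as asked, in the order asked, and still so for the second after the job is handed in, while the arm keeps its last pose, push and grip.
It also fails if it takes over 64 s, if anything falls off the work surface, if the arm or the gripper's body presses on something with over 40 N, if the wrist force passes 120 N, or if a joint passes its speed limit or range.

## Robot

A 7-joint arm with a two-finger parallel gripper is mounted at the origin on the work surface. World frame = base frame: x ahead of the robot, y to its left, z up, the work surface at z = 0. Lengths are in m, angles in rad, forces in N, time in s.
With the tool pointing down it reaches from about 0.4 to 0.85 m from the base axis. Payload 10.4 kg.
Tool frame: the origin (TCP) lies midway between the tips of the shut fingers; the grasp point (between the pads) lies 19 mm behind it; z points along the fingers, y is the line along which they close (so a half turn about z gives the same grasp; the last joint's range is limited). The gripper opens to 85 mm and grips with 20 to 120 N. Pads are 22 mm wide; open, the fingers measure 114 mm over their backs; the gripper's body (76 mm by 85 mm) begins 54 mm behind the grasp point. The pads swing forward as they close: fully open they stand 13 mm farther back than shut.
Start: joints at [1.323, 0.332, -0.065, 1.46, 0.022, 1.35, -0.088], TCP at [0.139, -0.609, 0.231] pointing down, gripper open.
Joint ranges: [-2.6, 2.6], [-0.5, 2.12], [-1.47, 1.34], [0.16, 2.42], [-1.27, 4.41], [0.06, 2.06], [-2.6, 2.6]. Speed limits (rad/s): [2.22, 2.22, 2.79, 2.79, 3.14, 3.14, 3.14].

## Interface

Orientations are given as a unit quaternion [w, x, y, z].
In Python, from cell import read_state, viewer, ticket gives the robot as it stands. The module is installed in compiled form; this text tells all that it offers.
- The arm moves only by the shell command python3 -m handwheel 'ROWS'. ROWS is a JSON object of lists of equal length, an entry for each row: "linear": the shift along the tool's x, y, z in units of 25 mm (1.0 is 25 mm), a list of three; "turn": the turn, a rotation vector about the tool's x, y, z in units of 6 degrees (1.0 is 6 degrees), a list of three; "claw": the finger opening in mm, from 0 to 85.4. In form: {"linear": [[tx, ty, tz], ...], "turn": [[rx, ry, rz], ...], "claw": [claw, ...]}. A call has 1 to 10 rows; each row is the pose to reach, as a shift and turn from the pose commanded when the call began, along the tool's axes at that moment; what a row does not reach only later rows make up. A row lasts 1/10 s, in which the tool goes at most 50 mm and 8.59 degrees, less where a joint would pass 70% of its speed; a pose out of reach is approached as far as the arm can. A call with a gripper value outside its range is refused whole. The fingers move at their own pace and stop on an object; the grip force is fixed at half the most. Time passes only in rows, so rows that repeat a pose let the fingers close. It gives the time, the measured TCP pose, the force, the opening and the grip force at its end, in the units of the state.
- read_state(): the state, without advancing time (a new reading comes with each control period).
- viewer.get_image(name): name is "side" or "top" or "wrist"; returns a dict with "image" (400x640x3 uint8, red, green, blue), "mtx" (3x3 intrinsics, pixels), "T" (4x4, takes a point from camera to world coordinates). Camera axes: x right, y down, z forward; pixel columns grow to the right and rows downward; lengths in m; the calibration is good to about 2 mm. A picture is of the moment at which its call begins. There is no depth.
- ticket.finish_job(): hands the job in; it is judged then, once.
The state is a dict: "clock": time; "joint_positions": joint angles; "dq": joint speeds; "joint_torque": joint torques, N m; "tool_pos": TCP position; "tool_rot": TCP orientation; "ft_force": force on the tool from outside, world axes, zero at the start; "ft_torque": the same for the moment, N m; "opening": finger opening in m; "grasp_force": force on a finger pad.
Only numpy, scipy, OpenCV 4.12 (cv2) and the standard library are available. Lean on these libraries where they do the work, as an engineer would, in place of code of your own. Each camera call takes 0.05 s, during which the arm holds its last target. There are 200 camera calls.

## Working session

There is one attempt and no reset: what is moved stays moved. The work goes in short steps, Python scripts to look and compute and a shell command to move; the robot and the scene stay as the last step left them, time stands still between calls to the robot, and variables do not carry over. Pictures are saved under pics/ and viewed, at most 10 in all, crops included, and the job is handed in when it is done.

```bash
mkdir -p pics; cat > h.py <<'E'
import numpy as np,cv2
from cell import read_state,viewer,ticket
def grab(n):
    d=viewer.get_image(n);np.savez(f'{n}.npz',image=d['image'],mtx=d['mtx'],T=d['T'],);return d
def load(n): return np.load(f'{n}.npz')
def ray(d,u,v):
    r=d['T'][:3,:3]@np.linalg.inv(d['mtx'])@np.array([u,v,1.]);return d['T'][:3,3],r
def onz(d,u,v,z):
    o,r=ray(d,u,v);return o+r*(z-o[2])/r[2]
def proj(d,p):
    p=np.linalg.inv(d['T'])@np.append(p,1);q=d['mtx']@p[:3];return q[:2]/q[2]
def tri(d1,p1,d2,p2):
    o,r=ray(d1,*p1);q,s=ray(d2,*p2);r=r/np.linalg.norm(r);s=s/np.linalg.norm(s)
    t=np.linalg.lstsq(np.c_[r,-s],q-o,rcond=None)[0];a=o+r*t[0];b=q+s*t[1];return (a+b)/2,np.linalg.norm(a-b)
E
python3 - <<'E'
from h import *
for n in('top','side'):
    d=grab(n);cv2.imwrite(f'pics/{n}0.png',d['image'][:,:,::-1]);print(n,d['T'].round(3).tolist(),d['mtx'][0,0])
s=read_state();print(s['tool_pos'],s['tool_rot'],s['clock'])
E
```

```text
top [[0.007, -0.996, 0.091, 0.436], [-1.0, -0.01, -0.027, -0.004], [0.028, -0.091, -0.995, 1.394], [0.0, 0.0, 0.0, 1.0]] 511.4342078044637
side [[-0.934, -0.178, 0.309, 0.238], [-0.357, 0.486, -0.798, 0.796], [-0.008, -0.855, -0.518, 0.656], [0.0, 0.0, 0.0, 1.0]] 393.1615918477784
[ 0.13926884 -0.60894734  0.2305979 ] [-6.38654155e-04  9.93686386e-01  1.12191573e-01 -9.58861818e-05] 0.1
```

View pics/top0.png

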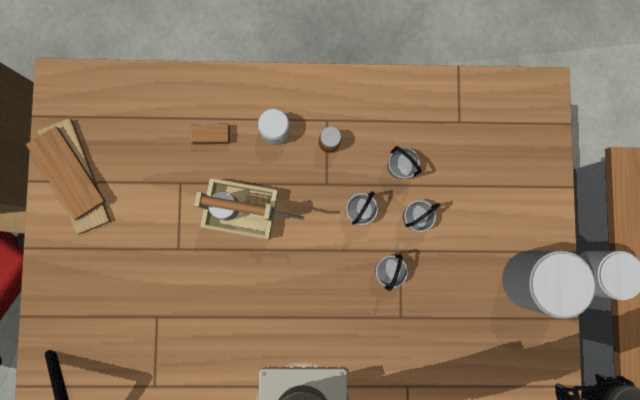

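View pics/side0.png

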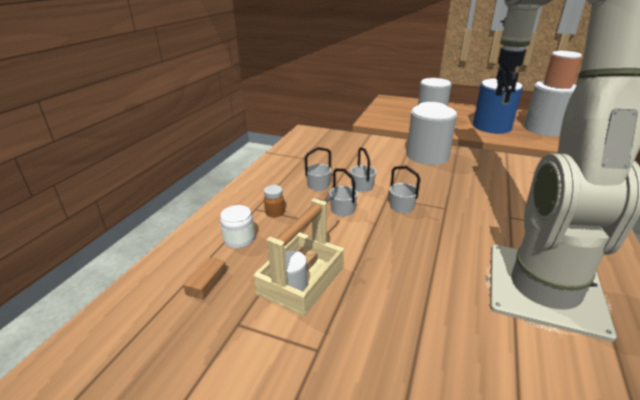

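The top view shows four pails at about (362,209), (391,271), (404,163) and (420,216). Image left is world +y, so (362,209) is farthest left. The tote is at (240,208), with its hook pointing right to about (302,217). Next I'll confirm this in an enlarged crop.

```bash
python3 - <<'E'
from h import *
d=load('top');s=load('side')
a=cv2.resize(d['image'][140:300,185:445],None,fx=3,fy=3,interpolation=cv2.INTER_CUBIC)[:,:,::-1]
cv2.imwrite('pics/c1.png',a)
b=cv2.resize(s['image'][140:310,240:430],None,fx=3.5,fy=3.5,interpolation=cv2.INTER_CUBIC)[:,:,::-1]
cv2.imwrite('pics/c2.png',b)
for p in[(362,209),(391,271),(404,163),(420,216)]: print(p,onz(d,*p,.06).round(3))
# dark masks
for n,x in(('top',d),('side',s)):
    m=(x['image'].max(2)<55).astype('uint8')
    k,l,st,c=cv2.connectedComponentsWithStats(m)
    for i in range(1,k):
        if 15<st[i,4]<1500: print(n,st[i],c[i].round(1))
E
```

```text
(362, 209) [ 0.534 -0.152  0.06 ]
(391, 271) [ 0.373 -0.228  0.06 ]
(404, 163) [ 0.657 -0.264  0.06 ]
(420, 216) [ 0.517 -0.305  0.06 ]
top [  0  64  32  60 898] [14.3 92.6]
top [  0 107   4   9  17] [  1.4 110.7]
top [  6 120   8   6  20] [  9.5 122.4]
top [ 14 121  12  11  33] [ 19.9 126.4]
top [ 24 120   6   6  18] [ 26.7 122.8]
top [  0 124  28  54 754] [ 12.2 152.8]
top [391 147  30  29 151] [407.6 158.8]
top [574 169  41  86 569] [588.  233.3]
top [  0 175  26  25 236] [ 11.6 185.9]
top [353 192  21  32 113] [363.9 207.2]
top [406 204  34  23 128] [424.1 214.7]
top [  0 232  24  19 251] [ 13.3 239.3]
top [385 255  18  35 153] [395. 273.]
top [ 11 284   9  18  36] [ 15.5 293.1]
top [  0 300  11  20  58] [  4.2 308.6]
top [ 45 350  23  50 598] [ 55.7 375.6]
top [286 386  40  14 184] [307.1 390.9]
top [617 395  18   5  35] [624.8 397.7]
side [502  41  20   5  48] [510.2  43.5]
side [496  49  29  53 819] [508.   70.4]
side [579  71  17   7  68] [585.4  74.5]
side [597  74  33   2  36] [612.   74.2]
side [534 165  23  51 884] [545.1 189.6]
side [367 166   2  14  23] [367.6 173.2]
side [341 170  14  32  51] [351.4 185.1]
side [415 174   4  21  27] [416.9 185.1]
```

View pics/c1.png

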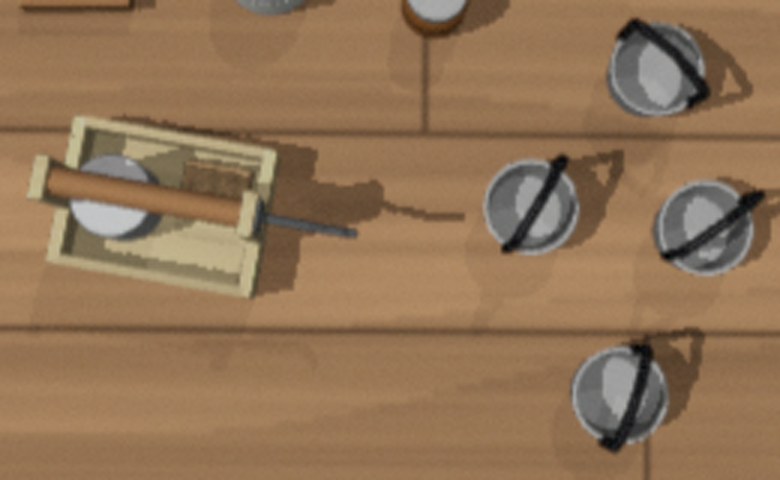

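View pics/c2.png

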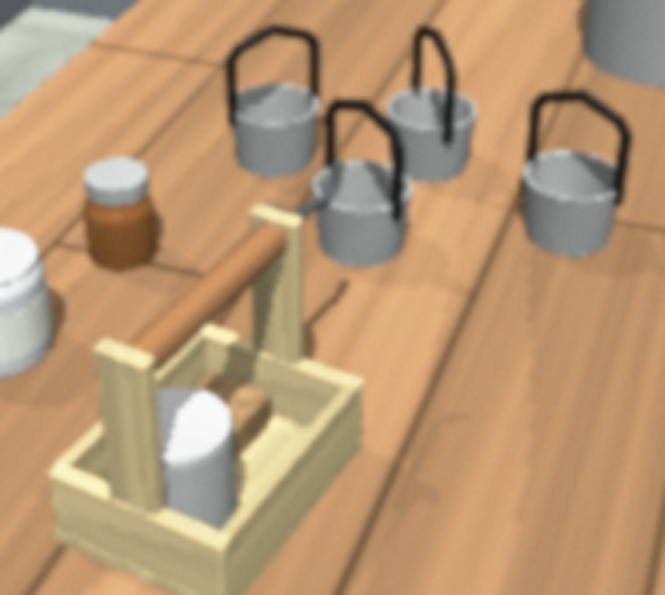

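The crops confirm the target: the leftmost open pail, rim centre at (362,209). Its black handle runs from (372,194) to (355,222), and it stands just beyond the tote's hook, whose tip is at about (303,218). Now I'll measure.

```bash
python3 - <<'E'
from h import *
d=load('top');s=load('side')
T=lambda x,y,z:onz(d,185+x/3-.33,140+y/3-.33,z)
L=T(41,178,.176);R=T(250,216,.176);tip=T(355,233,.17)
print('uprights',L,R,'mid',(L+R)/2,np.linalg.norm(L-R),'tip',tip,np.linalg.norm(tip-(L+R)/2))
y=(L-R)[:2];y/=np.linalg.norm(y);print('tote +y dir deg',np.degrees(np.arctan2(y[1],y[0])))
t=(((L+R)/2-tip)[:2]);print('dir via tip',np.degrees(np.arctan2(t[1],t[0])))
rim=T(531,207,.06);h1=T(562,161,.116);h2=T(509,247,.116)
print('rim',rim,'handle',h1,h2,'mid',(h1+h2)/2,np.linalg.norm(h1-h2),np.degrees(np.arctan2(*(h1-h2)[1::-1])))
im=cv2.cvtColor(d['image'],cv2.COLOR_RGB2HSV)
m=(d['image'].max(2)<60).astype('uint8');m[:192]=0;m[225:]=0;m[:,:350]=0;m[:,376:]=0
p=np.argwhere(m)[:,::-1].astype(np.float32);print('rect',cv2.minAreaRect(p))
# side checks
S=lambda x,y:(240+x/3.5-.36,140+y/3.5-.36)
print('side kettle base centre', onz(s,*S(361,243),0),'peak tri', proj(s,np.append(((h1+h2)/2)[:2],.135)),'seen',S(350,104))
print('hook tip side',S(327,200),proj(s,tip),tri(d,(185+355/3-.33,140+233/3-.33),s,S(327,200)))
print('upr R',tri(d,(185+250/3-.33,140+216/3-.33),s,S(276,219)),'L',tri(d,(185+41/3-.33,140+178/3-.33),s,S(126,350)))
E
```

```text
uprights [0.54525409 0.25076313 0.176     ] [0.51662569 0.08515237 0.176     ] mid [0.53093989 0.16795775 0.176     ] 0.1680669830369862 tip [0.50420306 0.00179708 0.17      ] 0.16840494431861086
tote +y dir deg 80.19245619908668
dir via tip 80.8589198804528
rim [ 0.53441274 -0.151168    0.06      ] handle [ 0.56926757 -0.17108946  0.116     ] [ 0.49664674 -0.12655911  0.116     ] mid [ 0.53295716 -0.14882428  0.116     ] 0.08518648773167131 -31.516196970144335
rect ((363.37005615234375, 207.71929931640625), (4.301457405090332, 36.86508560180664), 30.65066909790039)
side kettle base centre [ 0.53328623 -0.15305275  0.        ] peak tri [343.44626171 170.11369286] seen (339.64, 169.3542857142857)
hook tip side (333.06857142857143, 196.78285714285713) [335.93631251 186.21767612] (array([0.5083811 , 0.00268945, 0.13885255]), np.float64(0.005116872038566602))
upr R (array([0.51737824, 0.08568549, 0.17049601]), np.float64(0.0008190029710459694)) L (array([0.54517714, 0.25086747, 0.17518652]), np.float64(0.0003227142131429721))
```

```bash
cat >> h.py <<'E'
from scipy.spatial.transform import Rotation as Ro
def units(pos,yaw):
    """shift/turn from current measured pose to TCP pos, tool down with tool y at world angle yaw(deg)"""
    s=read_state();q=s['tool_rot'];R=Ro.from_quat([*q[1:],q[0]])
    a=np.radians(yaw);y=np.array([np.cos(a),np.sin(a),0]);z=np.array([0,0,-1.]);G=Ro.from_matrix(np.c_[np.cross(y,z),y,z])
    print('lin',(R.inv().apply(np.array(pos)-s['tool_pos'])/.025).round(2),'turn',np.degrees((R.inv()*G).as_rotvec()/6).round(2),'t',s['clock'])
E
python3 - <<'E'
from h import *
units((.45,-.25,.27),-77.1+70)
E
```

```text
lin [ 15.32 -11.23  -1.56] turn [-1.000e-02 -1.000e-02 -1.167e+01] t 0.1
```

```bash
python3 -m handwheel '{"linear":[[15.3,-11.2,-1.6],[15.3,-11.2,-1.6],[15.3,-11.2,-1.6],[15.3,-11.2,-1.6],[15.3,-11.2,-1.6],[15.3,-11.2,-1.6],[15.3,-11.2,-1.6],[15.3,-11.2,-1.6],[15.3,-11.2,-1.6],[15.3,-11.2,-1.6]],"turn":[[0,0,-11.7],[0,0,-11.7],[0,0,-11.7],[0,0,-11.7],[0,0,-11.7],[0,0,-11.7],[0,0,-11.7],[0,0,-11.7],[0,0,-11.7],[0,0,-11.7]],"claw":[50,50,50,50,50,50,50,50,50,50]}'; python3 -c "
from h import *
units((.5135,-.1385,.23),58.5)"
```

```text
clock: 1.1
tool_pos: [0.4522, -0.2469, 0.2717]
tool_rot: [0.0, 0.747, 0.665, 0.001]
ft_force: [-0.2, 0.5, -0.1]
opening: 0.0501
grasp_force: 0.0
lin [4.59 1.94 1.67] turn [ 1.000e-02 -0.000e+00 -1.085e+01] t 1.1
```

```bash
python3 -m handwheel '{"linear":[[4.6,1.9,1.6],[4.6,1.9,1.6],[4.6,1.9,1.6],[4.6,1.9,1.6],[4.6,1.9,1.6],[4.6,1.9,1.6],[4.6,1.9,1.6],[4.6,1.9,1.6],[4.6,1.9,1.6],[4.6,1.9,1.6]],"turn":[[0,0,-10.85],[0,0,-10.85],[0,0,-10.85],[0,0,-10.85],[0,0,-10.85],[0,0,-10.85],[0,0,-10.85],[0,0,-10.85],[0,0,-10.85],[0,0,-10.85]],"claw":[50,50,50,50,50,50,50,50,50,50]}'; python3 - <<'E'
from h import *
s=read_state();print(s['tool_pos'],s['joint_positions'].round(2) if hasattr(s['joint_positions'],'round') else s['joint_positions'])
w=grab('wrist');im=w['image'][:,:,::-1].copy()
def P(x,y,z):
    a=np.radians(-31.5);c,q=np.cos(a),np.sin(a);return proj(w,(.534+c*x-q*y,-.151+q*x+c*y,z))
for p in[(0,0,.135),(34,0,.123),(-34,0,.123),(-24,0,.1265)]:
    u=P(p[0]/1e3,0,p[2]);print(p,u.round(1));cv2.circle(im,tuple(int(v) for v in u),3,(0,0,255),1)
cv2.imwrite('pics/w1.png',im)
E
```

```text
clock: 2.1
tool_pos: [0.5107, -0.1427, 0.2311]
tool_rot: [-0.0, 0.276, 0.961, 0.0]
ft_force: [-0.0, -0.4, -0.2]
opening: 0.05
grasp_force: 0.0
[ 0.51067133 -0.14270459  0.23111695] [ 0.83  0.19 -0.71  1.68  0.13  1.32  1.1 ]
(0, 0, 0.135) [329.1 226.7]
(34, 0, 0.123) [328.8 255.9]
(-34, 0, 0.123) [328.7 182.9]
(-24, 0, 0.1265) [328.8 195.8]
```

View pics/w1.png

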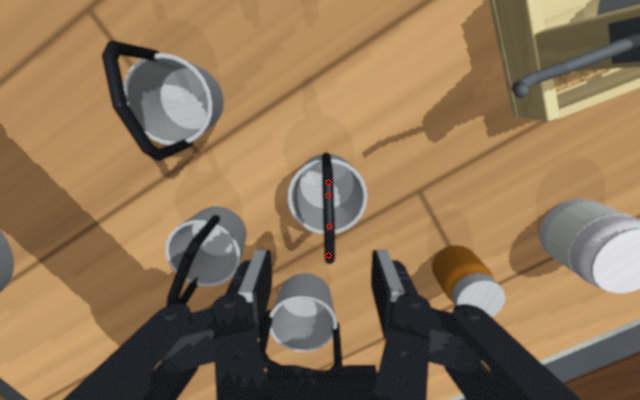

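The wrist view shows the target pail at (328,195), with its handle as a dark bar from (326,153) to (330,262); the red predictions lie on it. The hook tip is at (521,88). I'll refine both from this view.

```bash
python3 - <<'E'
from h import *
w=load('wrist')
def P(x,z):
    a=np.radians(-31.5);return proj(w,(.534+np.cos(a)*x,-.151+np.sin(a)*x,z)).round(1)
print(P(.042,.112),P(-.042,.112),P(-.042,.06),P(.042,.117),P(0,0.06))
m=(w['image'].max(2)<60).astype('uint8');m[:145]=0;m[268:]=0;m[:,305:345][:,:]=m[:,305:345];m[:,:312]=0;m[:,345:]=0
p=np.argwhere(m)[:,::-1].astype(np.float32);print(p.min(0),p.max(0));print(cv2.fitLine(p,cv2.DIST_L2,0,.01,.01).ravel())
for a,b in((170,185),(225,245),(250,262)):
    q=p[(p[:,1]>=a)&(p[:,1]<b)];print(a,q.mean(0))
c1=onz(w,*p[(p[:,1]>=170)&(p[:,1]<195)].mean(0),.1245);c2=onz(w,*p[(p[:,1]>=240)&(p[:,1]<256)].mean(0),.125);print(c1,c2,np.degrees(np.arctan2(*(c2-c1)[1::-1])))
print('rim',onz(w,328,195,.06),'tip',onz(w,521,88,.17))
units((.5135,-.1385,.1075),58.5);units((.5135,-.1385,.15),58.5)
E
```

```text
[328.5 257.6] [328.5 170.1] [327.4 157.2] [328.7 260.3] [327.5 196.8]
[322. 154.] [333. 262.]
[3.2655943e-02 9.9946666e-01 3.2783188e+02 2.0890038e+02]
170 [327.06766 176.8421 ]
225 [328.80814 234.88954]
250 [329.21054 255.07368]
[ 0.50179497 -0.13301291  0.1245    ] [ 0.55491196 -0.16357993  0.125     ] -29.91896447829377
rim [ 0.53256271 -0.14949961  0.06      ] tip [0.50310406 0.00334367 0.17      ]
lin [-0.01  0.2   4.95] turn [-0.   -0.   -0.08] t 2.15
lin [-0.01  0.2   3.25] turn [-0.   -0.   -0.08] t 2.15
```

```bash
python3 -m handwheel '{"linear":[[0,0,2],[0,0.0,3],[0,0,3]],"turn":[[0,0,0],[0,0,0],[0,0,0]],"claw":[50,50,50]}'; python3 -c "
from h import *
units((.5135,-.138,.1075),59)"
```

```text
clock: 2.45
tool_pos: [0.5086, -0.1422, 0.153]
tool_rot: [-0.003, 0.275, 0.961, 0.0]
ft_force: [0.1, 0.6, 0.0]
opening: 0.0499
grasp_force: 0.0
lin [-0.09  0.25  1.82] turn [-0.01 -0.06 -0.15] t 2.45
```

```bash
python3 -m handwheel '{"linear":[[-0.1,0.25,0],[-0.1,0.25,0.9],[-0.1,0.25,1.8],[-0.1,0.25,1.8],[-0.1,0.25,1.8]],"turn":[[0,0,-0.15],[0,0,-0.15],[0,0,-0.15],[0,0,-0.15],[0,0,-0.15]],"claw":[50,50,50,50,50]}'; python3 -c "
from h import *
units((.5135,-.138,.1075),59)"
```

```text
clock: 2.95
tool_pos: [0.5174, -0.1385, 0.1131]
tool_rot: [0.001, 0.266, 0.964, 0.0]
ft_force: [0.9, -0.5, 1.3]
opening: 0.0499
grasp_force: 0.0
lin [ 0.14 -0.06  0.22] turn [0.01 0.02 0.02] t 2.95
```

```bash
python3 -m handwheel '{"linear":[[0.1,0,0.15],[0.1,0,0.15],[0.1,0,0.15]],"turn":[[0,0,0],[0,0,0],[0,0,0]],"claw":[50,50,50]}'; python3 -c "
from h import *
units((.5135,-.138,.1075),59)"
```

```text
clock: 3.25
tool_pos: [0.5144, -0.1375, 0.1083]
tool_rot: [0.001, 0.267, 0.964, -0.0]
ft_force: [-0.9, 1.0, -0.1]
opening: 0.0501
grasp_force: 0.0
lin [ 0.02 -0.04  0.03] turn [-0.    0.01  0.01] t 3.25
```

Good. Close, then lift a little.

```bash
python3 -m handwheel '{"linear":[[0,0,0],[0,0,0],[0,0,0],[0,0,0],[0,0,0],[0,0,0]],"turn":[[0,0,0],[0,0,0],[0,0,0],[0,0,0],[0,0,0],[0,0,0]],"claw":[5,0,0,0,0,0]}'; python3 -m handwheel '{"linear":[[0,0,-0.5],[0,0,-1],[0,0,-1.5],[0,0,-2],[0,0,-2.5],[0,0,-2.8],[0,0,-2.8]],"turn":[[0,0,0],[0,0,0],[0,0,0],[0,0,0],[0,0,0],[0,0,0],[0,0,0]],"claw":[0,0,0,0,0,0,0]}'
python3 - <<'E'
from h import *
s=grab('side');w=grab('wrist')
b=cv2.resize(s['image'][120:310,240:440],None,fx=2.5,fy=2.5)[:,:,::-1]
c=cv2.resize(w['image'],(480,300))[:,:,::-1]
o=np.zeros((475,780,3),'uint8');o[:,:500]=b[:475];o[:175,500:]=w['image'][100:275,200:480][:,:,::-1]
cv2.imwrite('pics/l1.png',o)
E
```

```text
clock: 3.85
tool_pos: [0.5141, -0.1375, 0.1077]
tool_rot: [0.0, 0.267, 0.964, -0.0]
ft_force: [-1.6, 0.6, 4.4]
opening: 0.0084
grasp_force: 58.5
clock: 4.55
tool_pos: [0.5147, -0.1375, 0.1789]
tool_rot: [0.001, 0.267, 0.964, -0.0]
ft_force: [0.6, -0.4, -1.7]
opening: 0.0081
grasp_force: 58.5
```

View pics/l1.png

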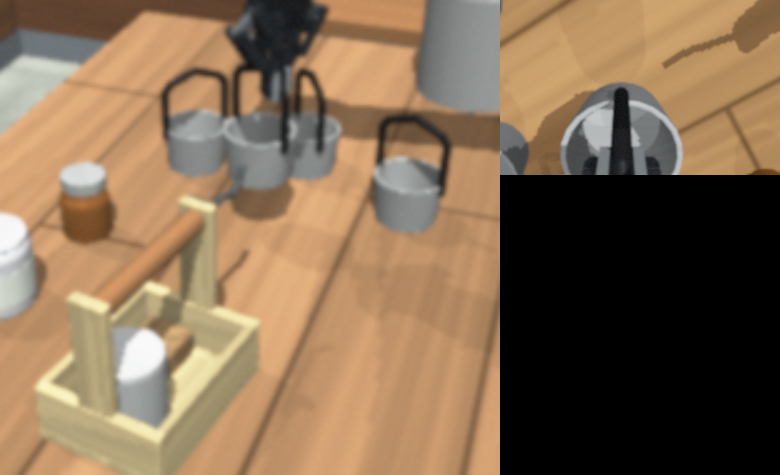

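```bash
python3 -c "
from h import *
units((.4695,-.0599,.170),80.5)"
```

```text
lin [3.12 1.75 0.29] turn [-0.   -0.   -3.57] t 4.65
```

```bash
python3 -m handwheel '{"linear":[[0.5,0.3,0],[1,0.6,0.1],[1.5,0.9,0.2],[2,1.2,0.3],[2.5,1.5,0.3],[3.1,1.75,0.3],[3.1,1.75,0.3],[3.1,1.75,0.3],[3.1,1.75,0.3],[3.1,1.75,0.3]],"turn":[[0,0,-0.6],[0,0,-1.2],[0,0,-1.8],[0,0,-2.4],[0,0,-3],[0,0,-3.6],[0,0,-3.6],[0,0,-3.6],[0,0,-3.6],[0,0,-3.6]],"claw":[0,0,0,0,0,0,0,0,0,0]}'
python3 - <<'E'
from h import *
units((.4695,-.0599,.170),80.5);units((.4835,.0239,.170),80.5)
w=grab('wrist');d=grab('top')
o=np.zeros((600,640,3),'uint8');o[:400]=w['image'][:,:,::-1];o[400:]=cv2.resize(d['image'][165:240,180:420],(640,200),interpolation=cv2.INTER_CUBIC)[:,:,::-1]
cv2.imwrite('pics/w2.png',o)
E
```

```text
clock: 5.65
tool_pos: [0.4703, -0.0606, 0.1699]
tool_rot: [-0.0, 0.082, 0.997, 0.0]
ft_force: [0.1, 0.1, -0.8]
opening: 0.0079
grasp_force: 58.5
lin [ 0.03  0.02 -0.  ] turn [ 0.   -0.    0.02] t 5.65
lin [ 0.03  3.42 -0.  ] turn [ 0.   -0.    0.02] t 5.65
```

View pics/w2.png

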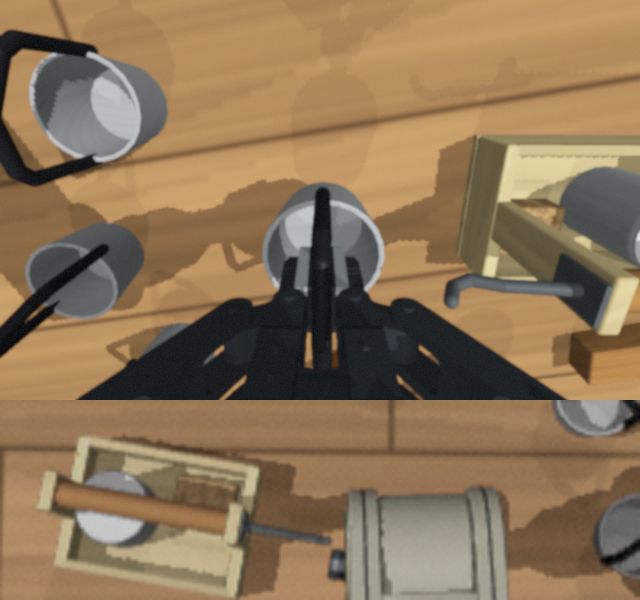

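The wrist view shows the kettle hanging level in the grip. The hook runs along the image x axis, with its tip at about (451,300). I'll check lateral alignment.

```bash
python3 - <<'E'
from h import *
w=load('wrist');d=load('top')
s=read_state();q=s['tool_rot'];R=Ro.from_quat([*q[1:],q[0]])
t=onz(w,451,301,.17);print('tip',t,'in tool mm',R.inv().apply(t-s['tool_pos'])*1e3)
u=(180+328/640*240,165+(541-400)/200*75);t=onz(d,*u,.17);print('tip top',t,R.inv().apply(t-s['tool_pos'])*1e3)
for z in(.15,.16): print(R.inv().apply(onz(w,457,288,z)-s['tool_pos'])*1e3)
E
```

```text
tip [0.50436856 0.00301952 0.17      ] in tool mm [-23.39095314  68.10586829  -0.07001159]
tip top [0.50291342 0.00179182 0.17      ] [-22.1552733   66.65750514  -0.07007806]
[-29.30145113  80.19679201  19.93152151]
[-22.26174072  75.18300342   9.93190368]
```

```bash
python3 -m handwheel '{"linear":[[0,0.5,0],[0,1,0],[0,1.5,0],[0,2,0],[0,2.5,0],[0,3,0],[0,3.4,0],[0,3.4,0],[0,3.4,0]],"turn":[[0,0,0],[0,0,0],[0,0,0],[0,0,0],[0,0,0],[0,0,0],[0,0,0],[0,0,0],[0,0,0]],"claw":[0,0,0,0,0,0,0,0,0]}' && python3 -c "
from h import *
units((.4835,.0239,.1335),80.5)"
```

```text
clock: 6.65
tool_pos: [0.4838, 0.024, 0.17]
tool_rot: [-0.0, 0.081, 0.997, -0.0]
ft_force: [0.4, 0.2, -1.9]
opening: 0.0082
grasp_force: 58.5
lin [ 0.01 -0.01  1.46] turn [-0.   -0.    0.04] t 6.65
```

```bash
python3 -m handwheel '{"linear":[[0,0,0.3],[0,0,0.6],[0,0,0.9],[0,0,1.2],[0,0,1.35],[0,0,1.35],[0,0,1.35]],"turn":[[0,0,0],[0,0,0],[0,0,0],[0,0,0],[0,0,0],[0,0,0],[0,0,0]],"claw":[0,0,0,0,0,0,0]}'
python3 -m handwheel '{"linear":[[0,0,0.05],[0,0,0.1],[0,0,0.1]],"turn":[[0,0,0],[0,0,0],[0,0,0]],"claw":[0,0,0]}'
python3 - <<'E'
from h import *
units((.4835,.0239,.1315),80.5)
w=grab('wrist');s=grab('side')
o=np.zeros((600,800,3),'uint8');o[:250,:400]=cv2.resize(w['image'],(400,250))[:,:,::-1];o[:600,400:]=cv2.resize(s['image'][130:310,250:370],(400,600),interpolation=cv2.INTER_CUBIC)[:,:,::-1]
o[250:550,:400]=cv2.resize(w['image'][190:340,240:440],(400,300),interpolation=cv2.INTER_CUBIC)[:,:,::-1]
cv2.imwrite('pics/h1.png',o)
E
```

```text
clock: 7.35
tool_pos: [0.4839, 0.0239, 0.1364]
tool_rot: [0.0, 0.081, 0.997, 0.0]
ft_force: [1.6, -0.3, -1.2]
opening: 0.0077
grasp_force: 58.5
clock: 7.65
tool_pos: [0.4843, 0.024, 0.1344]
tool_rot: [0.001, 0.081, 0.997, -0.0]
ft_force: [-2.1, 0.2, 5.7]
opening: 0.008
grasp_force: 59.5
lin [ 0.03 -0.01  0.11] turn [-0.    0.01  0.03] t 7.65
```

View pics/h1.png

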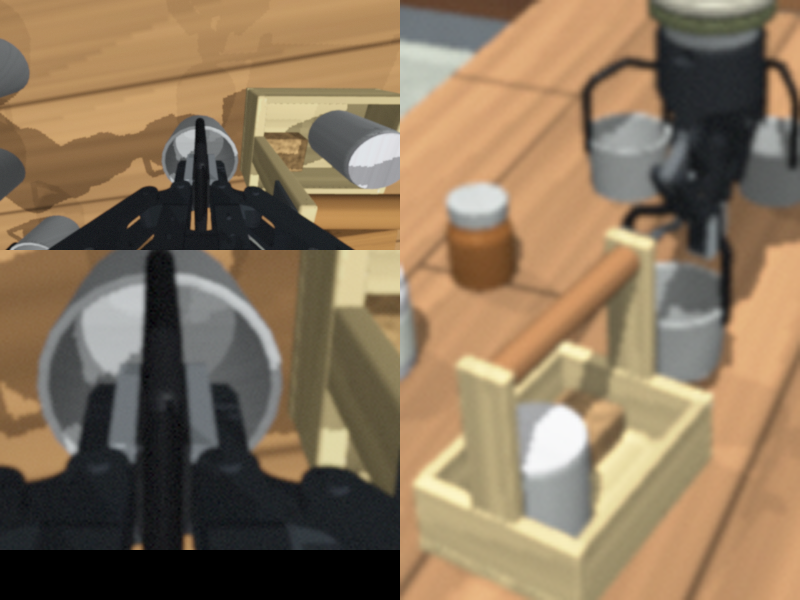

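The side view shows the kettle hanging with its handle over the hook, clear of the upright. A push of about 7 N marks contact, so I'll release gently.

```bash
python3 -m handwheel '{"linear":[[0,0,0],[0,0,0],[0,0,0],[0,0,0],[0,0,0],[0,0,0]],"turn":[[0,0,0],[0,0,0],[0,0,0],[0,0,0],[0,0,0],[0,0,0]],"claw":[11,14,18,24,30,30]}'
python3 -m handwheel '{"linear":[[0,0,-0.4],[0,0,-1],[0,0,-2],[0,0,-3],[0,0,-4],[0,0,-5],[0,0,-5]],"turn":[[0,0,0],[0,0,0],[0,0,0],[0,0,0],[0,0,0],[0,0,0],[0,0,0]],"claw":[30,30,30,30,30,30,30]}'
python3 - <<'E'
from h import *
units((.531,.168,.255),-9.5)
w=grab('wrist');s=grab('side')
o=np.zeros((600,800,3),'uint8');o[:250,:400]=cv2.resize(w['image'],(400,250))[:,:,::-1];o[:600,400:]=cv2.resize(s['image'][130:310,250:370],(400,600),interpolation=cv2.INTER_CUBIC)[:,:,::-1]
o[250:550,:400]=cv2.resize(w['image'][190:340,240:440],(400,300),interpolation=cv2.INTER_CUBIC)[:,:,::-1]
cv2.imwrite('pics/h2.png',o)
E
```

```text
clock: 8.35
tool_pos: [0.4838, 0.0238, 0.1338]
tool_rot: [0.0, 0.081, 0.997, -0.0]
ft_force: [0.3, 0.1, -0.4]
opening: 0.03
grasp_force: 0.0
clock: 9.05
tool_pos: [0.4855, 0.0244, 0.2633]
tool_rot: [0.003, 0.081, 0.997, -0.0]
ft_force: [0.5, -0.1, -1.1]
opening: 0.0303
grasp_force: 0.0
lin [-0.87  5.96  0.34] turn [ 0.05  0.05 15.03] t 9.05
```

View pics/h2.png

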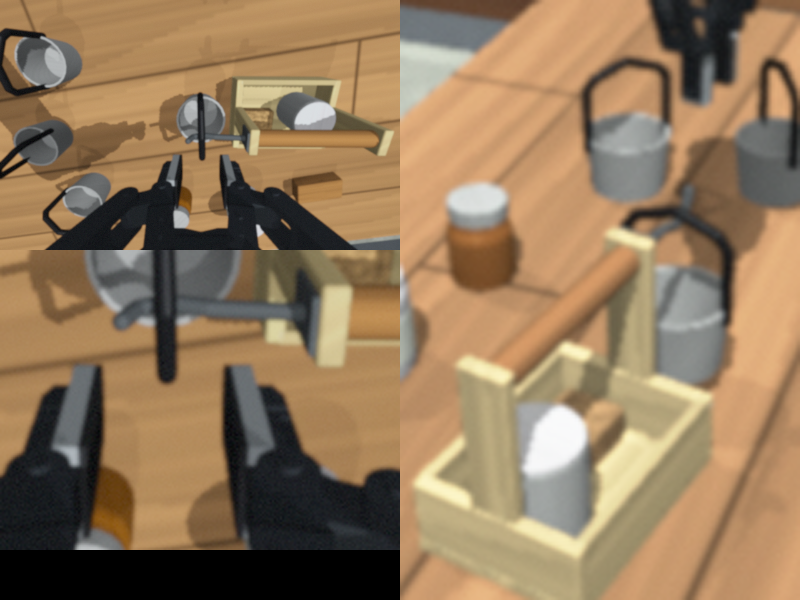

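The kettle hangs free on the hook. Next, go above the tote handle.

```bash
python3 -m handwheel '{"linear":[[-0.9,5.9,0.2],[-0.9,5.9,0.2],[-0.9,5.9,0.2],[-0.9,5.9,0.2],[-0.9,5.9,0.2],[-0.9,5.9,0.2],[-0.9,5.9,0.2],[-0.9,5.9,0.2],[-0.9,5.9,0.2],[-0.9,5.9,0.2]],"turn":[[0,0,15],[0,0,15],[0,0,15],[0,0,15],[0,0,15],[0,0,15],[0,0,15],[0,0,15],[0,0,15],[0,0,15]],"claw":[60,60,60,60,60,60,60,60,60,60]}'
python3 -m handwheel '{"linear":[[0,0,0],[0,0,0],[0,0,0]],"turn":[[0,0,0],[0,0,0],[0,0,0]],"claw":[60,60,60]}'
python3 - <<'E'
from h import *
units((.531,.168,.141),-9.5);w=grab('wrist')
# wooden handle: orange-brown bar edges; predicted ends at z .16
a=np.radians(80.5);dv=np.array([np.cos(a),np.sin(a),0])
im=w['image'][:,:,::-1].copy()
for k in(-.078,0,.078):
    u=proj(w,np.array([.531,.168,.16])+k*dv);print(k,u.round(1));cv2.circle(im,tuple(int(v) for v in u),4,(0,0,255),1)
cv2.imwrite('pics/w3.png',im)
E
```

```text
clock: 10.15
tool_pos: [0.5294, 0.1657, 0.2531]
tool_rot: [-0.0, 0.706, 0.708, -0.001]
ft_force: [0.2, 0.1, -0.1]
opening: 0.0599
grasp_force: 0.0
clock: 10.45
tool_pos: [0.5298, 0.1658, 0.2536]
tool_rot: [-0.0, 0.703, 0.711, -0.0]
ft_force: [-0.3, 0.1, -0.6]
opening: 0.0599
grasp_force: 0.0
lin [0.09 0.05 4.5 ] turn [-0.    0.    1.69] t 10.45
-0.078 [307.2 279.9]
0 [323.2 196.2]
0.078 [342.9  93.6]
```

View pics/w3.png

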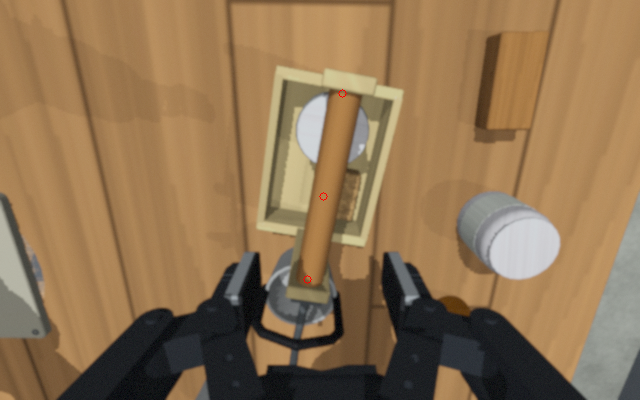

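The predicted handle points (red) sit on the bar, and its middle is at about (324,196). Finish the turn and descend.

```bash
python3 -m handwheel '{"linear":[[0.1,0.05,0],[0.1,0.05,0],[0.1,0.05,0.6],[0.1,0.05,1.4],[0.1,0.05,2.4],[0.1,0.05,3.4],[0.1,0.05,4.2],[0.1,0.05,4.5],[0.1,0.05,4.5],[0.1,0.05,4.5]],"turn":[[0,0,1.7],[0,0,1.7],[0,0,1.7],[0,0,1.7],[0,0,1.7],[0,0,1.7],[0,0,1.7],[0,0,1.7],[0,0,1.7],[0,0,1.7]],"claw":[60,60,60,60,60,60,60,60,60,60]}'; python3 -c "
from h import *
units((.531,.168,.141),-9.5)"
```

```text
clock: 11.5
tool_pos: [0.5314, 0.1685, 0.1419]
tool_rot: [0.0, 0.764, 0.645, 0.0]
ft_force: [0.0, -0.1, -0.1]
opening: 0.0603
grasp_force: 0.0
lin [-0.02 -0.01  0.04] turn [ 0.01 -0.   -0.03] t 11.5
```

Close and lift slowly by a small amount to check level.

```bash
python3 -m handwheel '{"linear":[[0,0,0],[0,0,0],[0,0,0],[0,0,0],[0,0,0],[0,0,0],[0,0,0]],"turn":[[0,0,0],[0,0,0],[0,0,0],[0,0,0],[0,0,0],[0,0,0],[0,0,0]],"claw":[45,35,27,15,0,0,0]}'
python3 -m handwheel '{"linear":[[0,0,-0.1],[0,0,-0.2],[0,0,-0.4],[0,0,-0.6],[0,0,-0.8],[0,0,-1],[0,0,-1],[0,0,-1],[0,0,-1]],"turn":[[0,0,0],[0,0,0],[0,0,0],[0,0,0],[0,0,0],[0,0,0],[0,0,0],[0,0,0],[0,0,0]],"claw":[0,0,0,0,0,0,0,0,0]}'; python3 -c "
from h import *
print(read_state()['ft_torque'])"
```

```text
clock: 12.2
tool_pos: [0.532, 0.1683, 0.1419]
tool_rot: [0.001, 0.765, 0.644, 0.001]
ft_force: [5.1, -0.8, 5.7]
opening: 0.0222
grasp_force: 58.9
clock: 13.1
tool_pos: [0.531, 0.1682, 0.166]
tool_rot: [-0.0, 0.765, 0.644, -0.0]
ft_force: [0.0, -0.7, -7.0]
opening: 0.0224
grasp_force: 59.1
[ 0.04291633  0.01470804 -0.01165548]
```

Weight is about 7–8 N and the moment is small. Lift on to about 11 cm.

```bash
python3 -m handwheel '{"linear":[[0,0,-0.2],[0,0,-0.5],[0,0,-0.9],[0,0,-1.3],[0,0,-1.7],[0,0,-2.1],[0,0,-2.5],[0,0,-2.9],[0,0,-3.2],[0,0,-3.4]],"turn":[[0,0,0],[0,0,0],[0,0,0],[0,0,0],[0,0,0],[0,0,0],[0,0,0],[0,0,0],[0,0,0],[0,0,0]],"claw":[0,0,0,0,0,0,0,0,0,0]}'
python3 -m handwheel '{"linear":[[0,0,-0.1],[0,0,-0.1],[0,0,-0.1],[0,0,-0.1],[0,0,-0.1],[0,0,-0.1],[0,0,-0.1],[0,0,-0.1],[0,0,-0.1],[0,0,-0.1]],"turn":[[0,0,0],[0,0,0],[0,0,0],[0,0,0],[0,0,0],[0,0,0],[0,0,0],[0,0,0],[0,0,0],[0,0,0]],"claw":[0,0,0,0,0,0,0,0,0,0]}'
python3 - <<'E'
from h import *
s=grab('side');cv2.imwrite('pics/f.png',cv2.resize(s['image'][60:320,170:430],(600,600),interpolation=cv2.INTER_CUBIC)[:,:,::-1])
a=np.radians(80.5);dv=np.array([np.cos(a),np.sin(a),0]);o=np.array(read_state()['tool_pos']);o[2]-=.141
for k,z in((.084,.176),(-.084,.176)):
    u=proj(s,o+k*dv+[0,0,z]);print('expected if level, crop px',((u-[170,60])*600/260).round())
E
```

```text
clock: 14.1
tool_pos: [0.5313, 0.1684, 0.2521]
tool_rot: [0.0, 0.765, 0.644, 0.0]
ft_force: [-0.0, 0.1, -7.8]
opening: 0.0221
grasp_force: 59.3
clock: 15.1
tool_pos: [0.5312, 0.1683, 0.2538]
tool_rot: [0.0, 0.765, 0.644, -0.0]
ft_force: [0.7, 0.4, -6.8]
opening: 0.0219
grasp_force: 59.3
expected if level, crop px [234. 301.]
expected if level, crop px [342. 221.]
```

View pics/f.png

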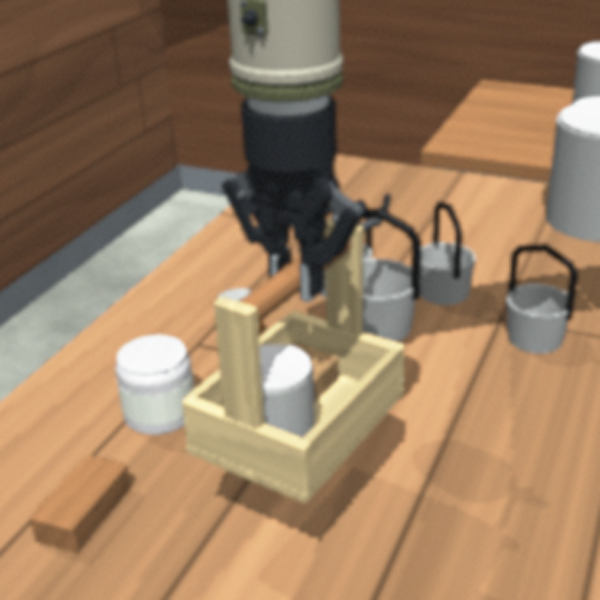

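The tote hangs level: the upright tops at about (238,305) and (348,228) both sit within about 10 px of the level prediction and are shifted the same way. It is about 11 cm up and the kettle is still on the hook. Handing in.

```bash
python3 -c "
from cell import ticket
print(ticket.finish_job())"
```

```text
the job is handed in; nothing more can be done
None
```

I hung the leftmost kettle on the tote's hook and released it, then lifted the tote by its handle to about 11 cm above the bench; it was level and still with the kettle hanging when I handed in at about 15 s of the 64 s allowed.

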